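# Clear the wrong setup block out of the hinged case

## Task

Swing the lid of the wooden case well back past upright and check its three setup blocks against the two colour discs on the case's front ledge: one block does not belong there and its colour is on the return rack's disc. Take that block out and set it down gently, upright and centred, between the rack's two walls, lengthwise along the lane; because case and rack leave different sides of it free you will have to put it down on the table on the way and take it by its ends. Leave the other two blocks in their pockets, the lid standing open, and everything else where it is.

Things in the scene. Friction and masses are not known exactly. Their poses are not given: they have to be found in the camera images.
- case: light wooden hinged case, fixed, 84 mm (its x) by 238 mm (its y), 50 mm high without lid; walls 8, floor 6 mm thick. Origin: centre of its underside; x points to the hinge side, y along the row of blocks. Three open pockets at y = -66, 0 and +66 mm hold one block each, length along the case's x.
- pocket_mid (a point): middle of the case's inner floor, 6 mm above the table. Front and back walls stand 3 mm from the blocks' ends and 2 mm above their tops, so a block can be taken out only across its 34 mm width; 28 to 32 mm beside each block are free for a finger, apart from 6 mm high ribs along its foot.
- ledge (a point): middle of the ledge in front of the case (-x side), 45 mm deep, 238 mm wide, 8 mm high. It carries two of the colour discs: the layout of the case, showing in no particular order the two colours that belong in it.
- case_lid (a joint): lid hinge, rad: 0 shut, 1.57 upright, 2.3 fully back at its stop. It is stiff (about 2 to 3 N lifts it at the bar) and stays where it is left; it may start up to 0.3 ajar.
- lid_hinge (a point): centre of the hinge line, 42 mm behind the case's centre and 50 mm above the table; the hinge line runs along the case's y; the lid (84 by 238 by 7 mm) swings up and back toward the case's +x.
- lid_bar (a point): middle of the lid's round steel handle bar: 12 mm thick, along the case's y, 60 mm of it free between two brackets. Shut, it lies 126 mm in front of the hinge line and 4.5 mm above it, 36 mm clear of the case's front. A gripper pinching it from above can lead it round the hinge without turning itself: the bar turns between the pads.
- rack: return rack, fixed: dark base plate 8 mm thick, 70 mm along its x; two upright grey walls, each 40 mm long (x), rising 52 mm above the plate, 43 mm apart inside, the lane between them along x, open at both ends and above. Origin: underside of the plate midway between the walls; y across the lane.
- rack_seat (a point): middle of the lane, on top of the base plate, 8 mm above the table. A racked block stands lengthwise here, its ends 11 mm beyond the walls, its top 10 mm below theirs: it must be held by its ends to be lowered in. A colour disc 53 mm away at the rack's -y side shows the colour that belongs here.
- blue_mid (a point): centre of the blue block: aluminium setup block with a blue top, 62 mm long (its x), 34 mm wide (its y), 42 mm high (z up), about 0.18 kg; can be gripped across its width or, when its ends are free, across its length. Starts in one of the case's pockets.
- yellow_mid (a point): centre of the yellow block: aluminium setup block with a yellow top, 62 mm long (its x), 34 mm wide (its y), 42 mm high (z up), about 0.18 kg; can be gripped across its width or, when its ends are free, across its length. Starts in one of the case's pockets.
- red_mid (a point): centre of the red block: aluminium setup block with a red top, 62 mm long (its x), 34 mm wide (its y), 42 mm high (z up), about 0.18 kg; can be gripped across its width or, when its ends are free, across its length. Starts in one of the case's pockets.
- disc_blue: blue disc, 30 mm across, 3 mm thick, fixed, either on the case's ledge or on the rack's base plate; origin at its underside, 8 mm above the table.
- disc_yellow: yellow disc, 30 mm across, 3 mm thick, fixed, either on the case's ledge or on the rack's base plate; origin at its underside, 8 mm above the table.
- disc_red: red disc, 30 mm across, 3 mm thick, fixed, either on the case's ledge or on the rack's base plate; origin at its underside, 8 mm above the table.
- fence: grey aluminium fence profile, 420x115x64 mm, loose bystander; origin at the centre of its underside
- mitre: dark green mitre frame, 160x223x28 mm, loose bystander; origin at the centre of its underside
- tape_measure: yellow and black tape measure, 38x73x66 mm, loose bystander; origin at the centre of its underside
- wax_tin: round tin with a green lid, 66 mm across, 24 mm high, loose bystander; origin at the centre of its underside
- tape_roll: roll of masking tape, 109 mm across, 19 mm high, loose bystander; origin at the centre of its underside
- offcut: pine offcut, 45x120x28 mm, loose bystander; origin at the centre of its underside
There are look-alikes about, which are no part of the job. Of the things that look like the rack, the larger one is meant.

How it is judged (in metres and radians):
On the way, in this order (a step that is already met when the one before it is completed fails the run):
1. the lid stands open past upright (value of joint case_lid above 1.7 rad), for 0.2 s.
2. the block that does not belong stands on the bare table, upright and let go, outside the case and the rack (((horizontal distance between disc_blue and rack_seat below 0.09 m and (height (world z) of blue_mid below 0.0245 m and angle between blue_mid's own z axis and vertical below 0.1 rad and contact force between the fingers and block_blue below 0.1 N)) or (horizontal distance between disc_yellow and rack_seat below 0.09 m and (height (world z) of yellow_mid below 0.0245 m and angle between yellow_mid's own z axis and vertical below 0.1 rad and contact force between the fingers and block_yellow below 0.1 N)) or (horizontal distance between disc_red and rack_seat below 0.09 m and (height (world z) of red_mid below 0.0245 m and angle between red_mid's own z axis and vertical below 0.1 rad and contact force between the fingers and block_red below 0.1 N)))), for 0.1 s.
At the end, for the whole second after the job is handed in: The lid is open past 1.7 rad; the block whose colour is on the rack's disc stands upright on the rack's base plate between the walls, within 15 mm of the middle along the lane, let go and at rest; the other two blocks are upright in their pockets within 12 mm of where they were (value of joint case_lid above 1.7 rad and ((horizontal distance between disc_blue and rack_seat below 0.09 m and ((x of blue_mid in the frame of rack between -0.015 and 0.015 m and y of blue_mid in the frame of rack between -0.008 and 0.008 m and z of blue_mid in the frame of rack between 0.024 and 0.034 m and angle between blue_mid's own z axis and vertical below 0.1 rad and linear speed of block_blue below 0.02 m/s and contact force between the fingers and block_blue below 0.1 N) and (distance of yellow_mid from where it was at the start of the episode below 0.012 m and angle between yellow_mid's own z axis and vertical below 0.1 rad and linear speed of block_yellow below 0.02 m/s) and (distance of red_mid from where it was at the start of the episode below 0.012 m and angle between red_mid's own z axis and vertical below 0.1 rad and linear speed of block_red below 0.02 m/s))) or (horizontal distance between disc_yellow and rack_seat below 0.09 m and ((x of yellow_mid in the frame of rack between -0.015 and 0.015 m and y of yellow_mid in the frame of rack between -0.008 and 0.008 m and z of yellow_mid in the frame of rack between 0.024 and 0.034 m and angle between yellow_mid's own z axis and vertical below 0.1 rad and linear speed of block_yellow below 0.02 m/s and contact force between the fingers and block_yellow below 0.1 N) and (distance of blue_mid from where it was at the start of the episode below 0.012 m and angle between blue_mid's own z axis and vertical below 0.1 rad and linear speed of block_blue below 0.02 m/s) and (distance of red_mid from where it was at the start of the episode below 0.012 m and angle between red_mid's own z axis and vertical below 0.1 rad and linear speed of block_red below 0.02 m/s))) or (horizontal distance between disc_red and rack_seat below 0.09 m and ((x of red_mid in the frame of rack between -0.015 and 0.015 m and y of red_mid in the frame of rack between -0.008 and 0.008 m and z of red_mid in the frame of rack between 0.024 and 0.034 m and angle between red_mid's own z axis and vertical below 0.1 rad and linear speed of block_red below 0.02 m/s and contact force between the fingers and block_red below 0.1 N) and (distance of blue_mid from where it was at the start of the episode below 0.012 m and angle between blue_mid's own z axis and vertical below 0.1 rad and linear speed of block_blue below 0.02 m/s) and (distance of yellow_mid from where it was at the start of the episode below 0.012 m and angle between yellow_mid's own z axis and vertical below 0.1 rad and linear speed of block_yellow below 0.02 m/s))))); the robot touches nothing.
It fails at once if a block is dropped into the rack (faster than 0.45 m/s inside the lane) ((horizontal distance between blue_mid and rack_seat below 0.025 m and height (world z) of blue_mid below 0.07 m and linear speed of block_blue above 0.45 m/s) or (horizontal distance between yellow_mid and rack_seat below 0.025 m and height (world z) of yellow_mid below 0.07 m and linear speed of block_yellow above 0.45 m/s) or (horizontal distance between red_mid and rack_seat below 0.025 m and height (world z) of red_mid below 0.07 m and linear speed of block_red above 0.45 m/s)).
It fails at once if a block that belongs in the case is taken out or shoved (moved more than 30 mm) ((not (horizontal distance between disc_blue and rack_seat below 0.09 m) and distance of blue_mid from where it was at the start of the episode above 0.03 m) or (not (horizontal distance between disc_yellow and rack_seat below 0.09 m) and distance of yellow_mid from where it was at the start of the episode above 0.03 m) or (not (horizontal distance between disc_red and rack_seat below 0.09 m) and distance of red_mid from where it was at the start of the episode above 0.03 m)).
It fails at once if a bystander is moved more than 40 mm (distance of any of fence, mitre, tape_measure, wax_tin, tape_roll, offcut from where it was at the start of the episode above 0.04 m).
It also fails if it takes over 61 s, if anything falls off the work surface, if the arm or the gripper's body presses on something with over 40 N, if the wrist force passes 120 N, or if a joint passes its speed limit or range.

## Robot

A 6-joint arm with a two-finger parallel gripper is mounted at the origin on the work surface; the furniture and walls round the work are solid. World frame = base frame: x ahead of the robot, y to its left, z up, the work surface at z = 0. Lengths are in m, angles in degrees, forces in N, time in s.
With the tool pointing down it reaches from about 0.35 to 0.775 m from the base axis. Payload 5.5 kg.
Tool frame: the origin (TCP) lies midway between the tips of the shut fingers; the grasp point (between the pads) lies bot.grip_point_offset behind it (bot.grip_point_offset is the distance from the TCP to the grasp point, in m); z points along the fingers, x is the direction in which the jaws open and shut, and the axes are right-handed (so a half turn about z gives the same grasp; the last joint's range is limited). The gripper opens to 85 mm and grips with 20 to 120 N. Pads are 22 mm wide; open, the fingers measure 114 mm over their backs; the gripper's body (76 mm by 85 mm) begins 54 mm behind the grasp point. The pads swing forward as they close: fully open they stand 13 mm farther back than shut.
Start: joints at [-83.171, 17.945, 2.641, 74.691, 0, 82.002], TCP at [0.147, -0.556, 0.231] pointing down, gripper open.
Joint ranges: [-158.12, 158.12], [-49.38, 96.58], [-58.88, 72.47], [-126.05, 133.96], [-84.25, 85.87], [-180, 180]. Speed limits (degrees/s): [147.25, 147.25, 180, 180, 180, 180].

## Interface

Orientations are given as a 3x3 rotation matrix whose columns are the frame's x, y, z axes.
In Python, from cell import readout, optics, order, bot gives the robot as it stands.
- The arm moves only by the tool drive_tool, never from a script. Its argument "rows" is a list of rows, each a list of 3 entries, a list of its own where there are three numbers: the shift along the tool's x, y, z in units of 30 mm (1.0 is 30 mm), then the turn, a rotation vector about the tool's x, y, z in units of 6 degrees (1.0 is 6 degrees), then the opening, from 0 (shut) to 1 (fully open). In form: [[[dx, dy, dz], [wx, wy, wz], fingers], ...]. A call has 1 to 10 rows; each row shifts and turns the commanded pose from where the row before left it, along the tool's axes as they then stand; what a row does not reach is not made up. A row lasts 1/12 s, in which the tool goes at most 41.7 mm and 7.16 degrees, less where a joint would pass 70% of its speed; a pose out of reach is approached as far as the arm can. A call is refused whole if a number of a shift passes 1 or a number of a turn 1, either way. A call with a gripper value outside its range is refused whole. The fingers move at their own pace and stop on an object; "grip_force" is the grip in N (left out, the last holds). Time passes only in rows, so rows that do not move let the fingers close. It gives the time, the measured TCP pose, the force and the opening at its end, in the units of the state.
- readout.read_state(): the state, without advancing time (a new reading comes with each control period).
- optics.read_camera(name): name is "scene" or "top"; returns a dict with "img" (384x512x3 uint8, red, green, blue), "range_z" (384x512 float32, m along the optical axis (not along the pixel's ray), 0 where there is no reading), "K" (3x3 intrinsics, pixels), "extrinsics" (4x4, takes a point from world to camera coordinates). Camera axes: x right, y down, z forward; pixel columns grow to the right and rows downward; lengths in m; the calibration is good to about 2 mm. A picture is of the moment at which its call begins.
- order.hand_in(): hands the job in, once; it reports no verdict.
The state is a dict: "time_s": time; "joints": joint angles; "qvel": joint speeds; "joint_torque": joint torques, N m; "eef_pos": TCP position; "ee_rot": TCP orientation; "force": force on the tool from outside, world axes, zero at the start; "ft_torque": the same for the moment, N m; "gripper_width": opening from 0.0 (shut) to 1.0 (fully open).
Only numpy, scipy, OpenCV 4.12 (cv2) and the standard library are available. Lean on these libraries where they do the work, as an engineer would, in place of code of your own. Each camera call takes 0.05 s, during which the arm holds its last target.

## Working session

There is one attempt and no reset: what is moved stays moved. The work goes in short steps, Python scripts to look and compute and a tool call to move; the robot and the scene stay as the last step left them, time stands still between calls to the robot, and variables do not carry over. Pictures are saved under pics/ and viewed, and the job is handed in when it is done.

Besides the shell and the picture viewer there is one more tool, called after "Request:" in YAML: its name, and indented under it one key for each argument. drive_tool: Moves the arm, as the interface text tells. Its arguments: {"type":"object","properties":{"rows":{"type":"array","items":{"type":"array"}},"grip_force":{"type":"number"}},"required":["rows"]}

```bash
ls; mkdir -p pics
python3 - <<'E'
from cell import readout, optics, order, bot
import numpy as np, cv2
print(readout.read_state()); print(bot.grip_point_offset)
for n in ("scene","top"):
    c=optics.read_camera(n)
    np.savez(f"pics/{n}0.npz",**c)
    cv2.imwrite(f"pics/{n}0.png",cv2.resize(c["img"][:,:,::-1],(800,600),interpolation=cv2.INTER_CUBIC))
    print(c["K"],c["extrinsics"])
E
```

```text
pics
{'time_s': 0.0, 'joints': array([-8.31691538e+01,  1.79902376e+01,  2.57861659e+00,  7.46925032e+01,
        7.64239563e-04,  8.20022670e+01]), 'qvel': array([-0.10311604,  0.00844491, -0.07783849, -0.07653446,  0.15296274,
       -0.05536981]), 'joint_torque': array([-6.39149202e-04, -4.80628288e+01,  2.98532760e+01,  1.92880025e-02,
       -2.07450248e-04,  2.15816613e-05]), 'eef_pos': array([ 0.14709921, -0.55533761,  0.23042623]), 'ee_rot': array([[ 2.55927785e-01, -9.66695882e-01, -2.02904270e-04],
       [-9.66694231e-01, -2.55927727e-01,  1.80599569e-03],
       [-1.79777743e-03, -2.66058090e-04, -9.99998349e-01]]), 'force': array([-0.13539895,  0.09519314,  0.49440847]), 'ft_torque': array([-0.01927336, -0.01048216,  0.0133835 ]), 'gripper_width': 0.9987044484340557}
0.0187
[[408.46214431   0.         251.68998395]
 [  0.         408.46214431 188.04176223]
 [  0.           0.           1.        ]] [[-0.5081999  -0.86089607  0.02430659  0.29548377]
 [-0.47692965  0.25781425 -0.84027967  0.23923936]
 [ 0.71712688 -0.43862258 -0.54160804  1.14978782]
 [ 0.          0.          0.          1.        ]]
[[472.64159891   0.         251.56141911]
 [  0.         472.64159891 196.48196059]
 [  0.           0.           1.        ]] [[ 9.38623258e-04 -9.99889043e-01 -1.48667950e-02  9.40888757e-02]
 [-9.94757523e-01  5.86642336e-04 -1.02260089e-01  4.34694278e-01]
 [ 1.02257464e-01  1.48848399e-02 -9.94646597e-01  1.72913377e+00]
 [ 0.00000000e+00  0.00000000e+00  0.00000000e+00  1.00000000e+00]]
```

View pics/top0.png

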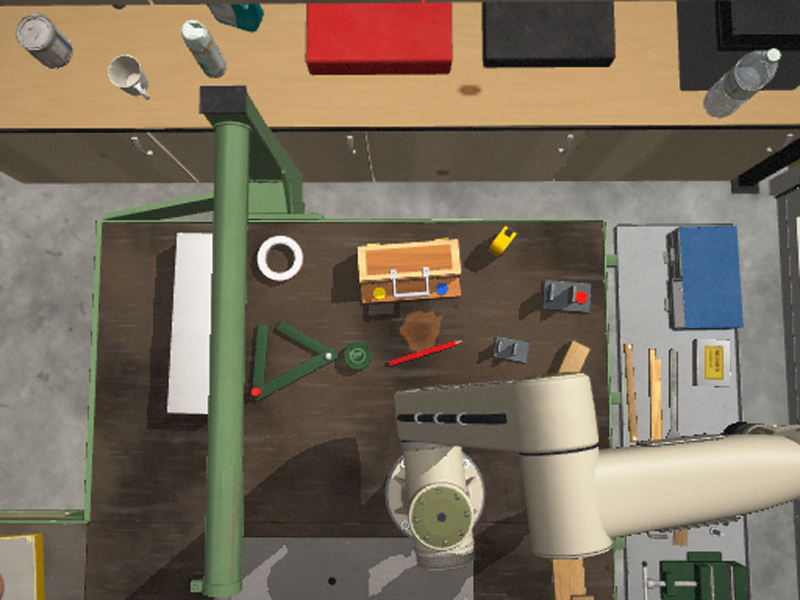

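View pics/scene0.png

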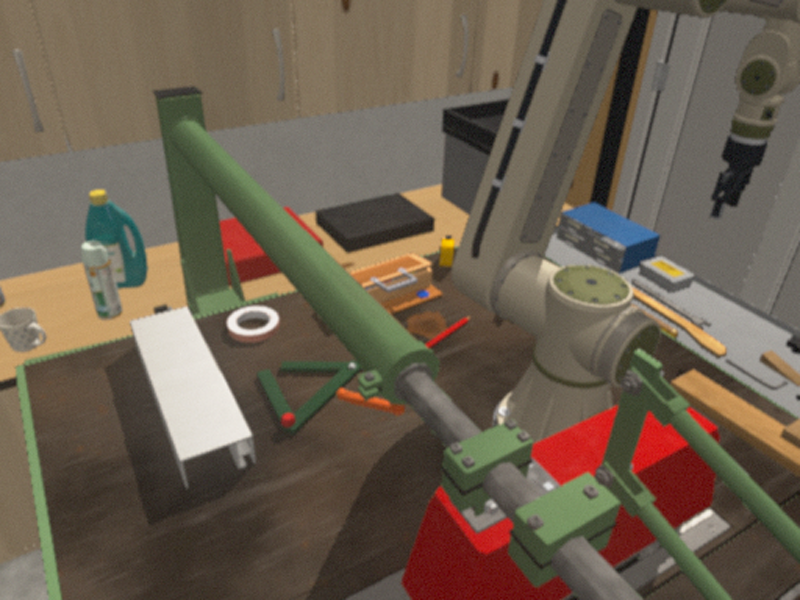

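The top view shows the case at about (410,270), with yellow and blue discs on its ledge at (379,293) and (442,288). There are two rack-like things: (567,295), which is larger and carries the red disc, and (510,348), which is smaller. I choose the larger one and will check it in a close crop.

```bash
cat > h.py <<'E'
import numpy as np, cv2
from scipy.spatial.transform import Rotation as R
def pt(c,u,v,z):  # pixel (native) on plane z
    K,E=c["K"],c["extrinsics"]; d=np.linalg.inv(K)@np.array([u,v,1.]); Rm=E[:3,:3];t=E[:3,3]
    o=-Rm.T@t; d=Rm.T@d; s=(z-o[2])/d[2]; return o+s*d
def cloud(c):
    K,E=c["K"],c["extrinsics"]; z=c["range_z"]; v,u=np.mgrid[:z.shape[0],:z.shape[1]]
    P=np.stack([(u-K[0,2])/K[0,0]*z,(v-K[1,2])/K[1,1]*z,z],-1)
    return (P-E[:3,3])@E[:3,:3]
def px(c,p):
    q=c["extrinsics"][:3,:3]@p+c["extrinsics"][:3,3]; q=c["K"]@q; return q[:2]/q[2]
def crop(c,u0,v0,u1,v1,s,name):
    cv2.imwrite(name,cv2.resize(np.ascontiguousarray(c["img"][v0:v1,u0:u1,::-1]),None,fx=s,fy=s,interpolation=cv2.INTER_CUBIC))
E
python3 - <<'E'
from h import *
c=dict(np.load("pics/top0.npz"))
crop(c,220,140,400,250,4.4,"pics/crop1.png")
crop(c,220,145,310,205,8,"pics/crop2.png")
crop(c,310,170,390,240,8,"pics/crop3.png")
E
```

```text
(no output)
```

View pics/crop2.png

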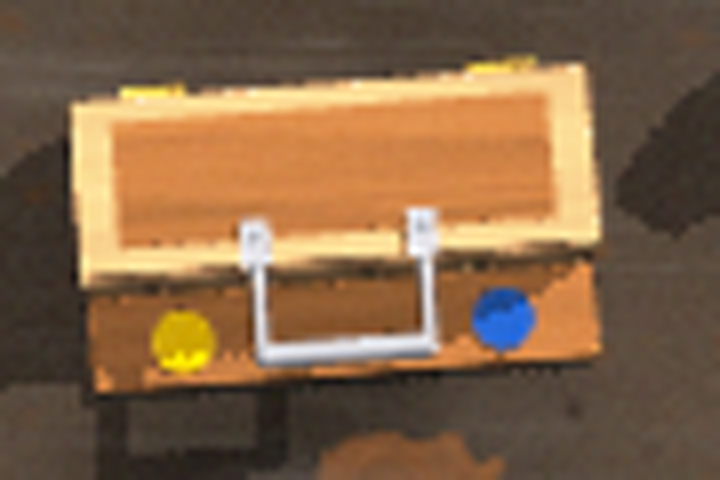

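View pics/crop3.png

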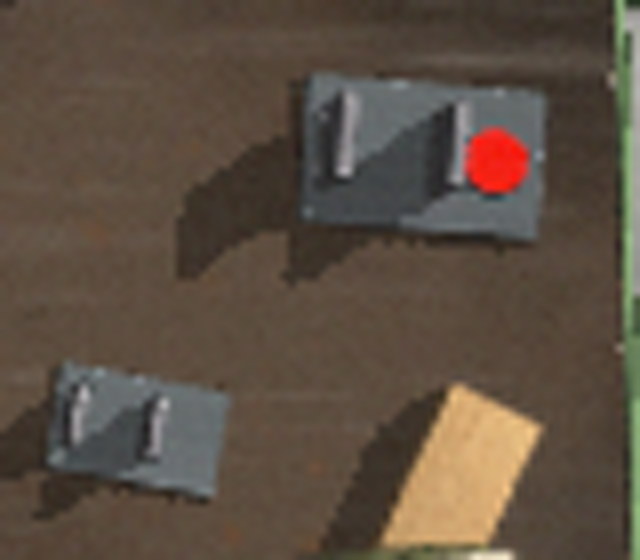

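Run:
```python
from h import *
c=dict(np.load("pics/top0.npz"))
E=c["extrinsics"];print("cam",-E[:3,:3].T@E[:3,3])
def P(U,V,s,u0,v0,z): return pt(c,(U+.5)/s-.5+u0,(V+.5)/s-.5+v0,z)
print("rack plate")
for U,V in [(308,73),(547,93),(538,241),(303,220)]: print(P(U,V,8,310,170,.008).round(4))
print("rack disc",P(497,161,8,310,170,.011).round(4))
print("wall tops")
for U,V in [(349,90),(460,98),(344,180),(456,186)]: print(P(U,V,8,310,170,.06).round(4))
print("ledge near")
for U,V in [(97,393),(600,357)]: print(P(U,V,8,220,145,.008).round(4))
print("discs")
for U,V in [(184,342),(503,318)]: print(P(U,V,8,220,145,.011).round(4))
X=cloud(c)
# print heights over lid
v0,u0=145,220
for v in range(150,196,2): print(v,(X[v,[225,232,240,250,262,272,282,288],2]*1000).round(0))
# plate points
m=np.zeros(X.shape[:2],bool); m[175:205,345:382]=1
m&=(X[...,2]>.004)&(X[...,2]<.013)
Q=X[m][:,:2]
r=cv2.minAreaRect((Q*1000).astype(np.float32)); print(r,len(Q))
m=np.zeros(X.shape[:2],bool); m[175:205,345:382]=1; m&=X[...,2]>.045
Q=X[m]; print(Q.round(4)[:60])
```

```text
cam [0.25551025 0.06808555 1.76572769]
rack plate
[ 0.5029 -0.2667  0.008 ]
[ 0.4934 -0.3778  0.008 ]
[ 0.424  -0.3718  0.008 ]
[ 0.4338 -0.263   0.008 ]
rack disc [ 0.4611 -0.353   0.011 ]
wall tops
[ 0.4878 -0.2752  0.06  ]
[ 0.4841 -0.3253  0.06  ]
[ 0.4467 -0.2721  0.06  ]
[ 0.444  -0.3225  0.06  ]
ledge near
[0.4468 0.1688 0.008 ]
[ 0.4635 -0.0664  0.008 ]
discs
[0.4704 0.128  0.011 ]
[ 0.4816 -0.0211  0.011 ]
150 [-8.  3. -7.  0. -0. -3. 10.  2.]
152 [ 1. -1. -0.  2.  3. -5.  1. -6.]
154 [-7.  1.  1.  6. -0.  5. 58. 56.]
156 [-2. -3. 53. 59. 64. 62. 57. 62.]
158 [ 5. 64. 56. 60. 58. 66. 59. 62.]
160 [10. 59. 60. 55. 67. 60. 61. 65.]
162 [ 5. 51. 58. 71. 60. 62. 65. 65.]
164 [-7. 64. 62. 55. 65. 66. 68. 73.]
166 [ 2. 62. 63. 65. 55. 59. 65. 70.]
168 [-1. 62. 62. 67. 70. 67. 65. 63.]
170 [-7. 57. 66. 65. 62. 74. 68. 69.]
172 [ 6. 69. 65. 60. 68. 69. 65. 63.]
174 [-0. 70. 68. 68. 66. 65. 69. 70.]
176 [   6.   69.   70. 1766.   64.   70.   43.   47.]
178 [ 5. 64. 64. 65. 42. 71.  9.  7.]
180 [ 1. 47. 35. 24. 11. 74. 10.  5.]
182 [ 2.  1. 10.  6. 13. 10. 13. 14.]
184 [-3. 14.  6.  8
[... 1251 characters left out ...]
 0.4656 -0.3217  0.0567]
 [ 0.4645 -0.3234  0.0654]
 [ 0.465  -0.3278  0.0616]
 [ 0.4632 -0.273   0.0467]
 [ 0.4608 -0.2726  0.0666]
 [ 0.4619 -0.3215  0.0572]
 [ 0.4628 -0.327   0.0492]
 [ 0.4614 -0.328   0.0606]
 [ 0.459  -0.2685  0.0507]
 [ 0.458  -0.2705  0.059 ]
 [ 0.4583 -0.2746  0.0566]
 [ 0.4594 -0.3201  0.047 ]
 [ 0.458  -0.3211  0.0585]
 [ 0.458  -0.3247  0.0587]
 [ 0.4554 -0.2685  0.0504]
 [ 0.4544 -0.2704  0.0591]
 [ 0.4531 -0.2719  0.0695]
 [ 0.4557 -0.32    0.0471]
 [ 0.4547 -0.3216  0.0561]
 [ 0.4546 -0.3251  0.0565]
 [ 0.2555  0.0681  1.7657]
 [ 0.4515 -0.2681  0.0519]
 [ 0.4502 -0.2695  0.0633]
 [ 0.4499 -0.2725  0.0659]
 [ 0.4518 -0.3194  0.0493]
 [ 0.4506 -0.3207  0.0596]]
```

```bash
cat > model.py <<'E'
from h import *
def frame(x,y,yaw): 
    T=np.eye(4);a=np.radians(yaw);T[:2,:2]=[[np.cos(a),-np.sin(a)],[np.sin(a),np.cos(a)]];T[:2,3]=[x,y];return T
def tr(T,P): return np.asarray(P,float)@T[:3,:3].T+T[:3,3]
CASE=frame(.542,.0575,4.1)
RACK=frame(.4656,-.2995,-4.8)
def draw(im,c,T,P,u0,v0,s,col,closed=True):
    q=np.array([px(c,p) for p in tr(T,P)]); q=((q-[u0,v0]+.5)*s-.5)
    cv2.polylines(im,[np.round(q*16).astype(np.int32)],closed,col,1,cv2.LINE_AA,4)
def box(x0,x1,y0,y1,z): return [[x0,y0,z],[x1,y0,z],[x1,y1,z],[x0,y1,z]]
def barpt(th,y=0,r=(.126,.0045)):
    c_,s_=np.cos(th),np.sin(th); x,z=-r[0],r[1]
    return [.042+x*c_+z*s_, y, .05-x*s_+z*c_]
E
cat > ov.py <<'E'
from model import *
import sys
c=dict(np.load(sys.argv[1])); th=float(sys.argv[2])
u0,v0,s=220,145,8
crop(c,u0,v0,310,205,s,"pics/t.png"); im=cv2.imread("pics/t.png")
D=lambda T,P,col,cl=True: draw(im,c,T,P,u0,v0,s,col,cl)
D(CASE,box(-.087,-.042,-.119,.119,.008),(0,255,0))
D(CASE,[barpt(th,-.03),barpt(th,.03)],(255,0,255),False)
D(CASE,[barpt(th,-.119,(.084,.007)),barpt(th,.119,(.084,.007)),barpt(th,.119,(0,.007)),barpt(th,-.119,(0,.007))],(255,255,0))
cv2.imwrite(sys.argv[3],im)
u0,v0,s=340,170,10
crop(c,u0,v0,390,205,s,"pics/t.png"); im=cv2.imread("pics/t.png")
D(RACK,box(-.035,.035,-.075,.040,.008),(0,255,0))
for a in (-1,1): D(RACK,box(-.02,.02,a*.0215,a*.0275,.06),(255,0,255))
a=np.linspace(0,6.28,30);D(RACK,np.c_[.015*np.cos(a),-.053+.015*np.sin(a),0*a+.011],(255,255,0))
cv2.imwrite(sys.argv[4],im)
E
python3 ov.py pics/top0.npz 0.2 pics/ov1.png pics/ov2.png
python3 -c "
from model import *
for t in (.1,.2,.3): print(t,tr(CASE,[barpt(t)]).round(4))"
```

```text
0.1 [[0.4593 0.0516 0.0671]]
0.2 [[0.4616 0.0517 0.0794]]
0.3 [[0.4652 0.052  0.0915]]
```

View pics/ov1.png

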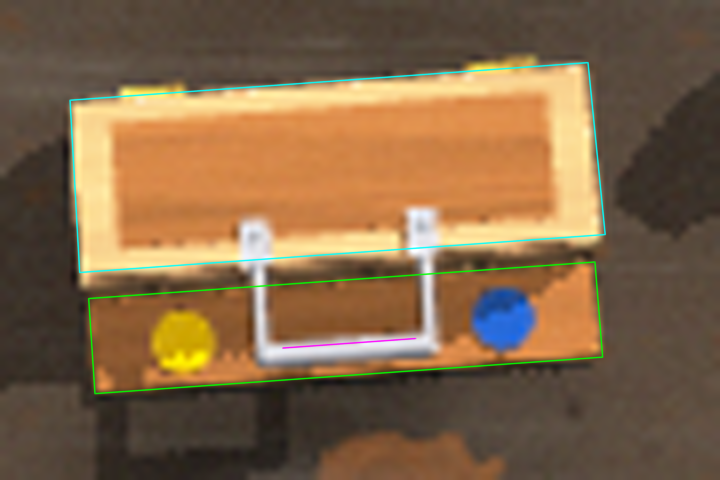

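View pics/ov2.png

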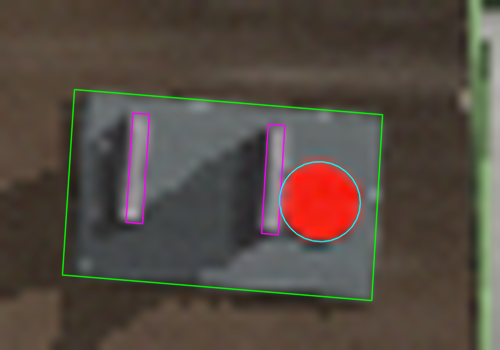

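Overlay check: the case, disc and rack models fit. The lid is about 0.13 rad ajar, with the bar at roughly (0.459, 0.052, 0.072). Now I turn the tool so the jaws open along the case's x.

Request:
drive_tool:
  rows:
    - [[0,0,0],[0,0,-0.943],0.7]
    - [[0,0,0],[0,0,-0.943],0.7]
    - [[0,0,0],[0,0,-0.943],0.7]
    - [[0,0,0],[0,0,-0.943],0.7]
    - [[0,0,0],[0,0,-0.943],0.7]
    - [[0,0,0],[0,0,-0.943],0.7]
    - [[0,0,0],[0,0,-0.943],0.7]
    - [[0,0,0],[0,0,-0.943],0.7]
    - [[0,0,0],[0,0,-0.943],0.7]
    - [[0,0,0],[0,0,-0.943],0.7]

```text
time_s: 0.93
eef_pos: [0.1471, -0.5556, 0.2308]
ee_rot: [[0.949, -0.314, -0.0], [-0.314, -0.949, 0.001], [-0.0, -0.001, -1.0]]
force: [0.1, -0.1, 0.5]
gripper_width: 0.705
```

Request:
drive_tool:
  rows:
    - [[0,0,0],[0,0,-0.943],0.7]
    - [[0,0,0],[0,0,-0.943],0.7]
    - [[0,0,0],[0,0,-0.943],0.7]
    - [[0,0,0],[0,0,-0.943],0.7]
    - [[0,0,0],[0,0,0],0.7]

```text
time_s: 1.35
eef_pos: [0.1471, -0.5556, 0.2308]
ee_rot: [[0.997, 0.073, -0.0], [0.073, -0.997, 0.001], [-0.0, -0.001, -1.0]]
force: [-0.9, 0.1, 0.6]
gripper_width: 0.7
```

Request:
drive_tool:
  rows:
    - [[0.95,-0.7,0],[0,0,0],0.7]
    - [[0.95,-0.7,0],[0,0,0],0.7]
    - [[0.95,-0.7,0],[0,0,0],0.7]
    - [[0.95,-0.7,0],[0,0,0],0.7]
    - [[0.95,-0.7,0],[0,0,0],0.7]
    - [[0.95,-0.7,0],[0,0,0],0.7]
    - [[0.95,-0.7,0],[0,0,0],0.7]
    - [[0.95,-0.7,0],[0,0,0],0.7]
    - [[0.95,-0.7,0],[0,0,0],0.7]

```text
time_s: 2.1
eef_pos: [0.3907, -0.3478, 0.2312]
ee_rot: [[0.998, 0.067, -0.0], [0.067, -0.998, 0.0], [-0.0, -0.0, -1.0]]
force: [1.0, -0.1, -0.1]
gripper_width: 0.7
```

Request:
drive_tool:
  rows:
    - [[0.232,-0.943,0],[0,0,0],0.7]
    - [[0.232,-0.943,0],[0,0,0],0.7]
    - [[0.232,-0.943,0],[0,0,0],0.7]
    - [[0.232,-0.943,0],[0,0,0],0.7]
    - [[0.232,-0.943,0],[0,0,0],0.7]
    - [[0.232,-0.943,0],[0,0,0],0.7]
    - [[0.232,-0.943,0],[0,0,0],0.7]
    - [[0.232,-0.943,0],[0,0,0],0.7]
    - [[0.232,-0.943,0],[0,0,0],0.7]
    - [[0.232,-0.943,0],[0,0,0],0.7]

```text
time_s: 2.93
eef_pos: [0.439, -0.0607, 0.2312]
ee_rot: [[0.998, 0.067, -0.0], [0.067, -0.998, 0.0], [-0.0, -0.0, -1.0]]
force: [0.6, 0.3, -0.5]
gripper_width: 0.705
```

Request:
drive_tool:
  rows:
    - [[0.232,-0.943,0],[0,0,0],0.7]
    - [[0.232,-0.943,0],[0,0,0],0.7]
    - [[0.232,-0.943,0],[0,0,0],0.7]
    - [[0.232,-0.943,0],[0,0,0],0.7]
    - [[0,0,0],[0,0,0],0.7]
    - [[0,0,0],[0,0,0],0.7]

```text
time_s: 3.43
eef_pos: [0.4588, 0.0539, 0.231]
ee_rot: [[0.997, 0.072, -0.001], [0.072, -0.997, -0.0], [-0.001, 0.0, -1.0]]
force: [0.1, -0.0, -0.1]
gripper_width: 0.7
```

Request:
drive_tool:
  rows:
    - [[0,0.02,0.98],[0,0,0],0.6]
    - [[0,0.02,0.98],[0,0,0],0.6]
    - [[0,0.02,0.98],[0,0,0],0.6]
    - [[0,0,0.98],[0,0,0],0.6]
    - [[0,0,0.98],[0,0,0],0.6]
    - [[0,0,0.98],[0,0,0],0.6]
    - [[0,0,0],[0,0,0],0.6]
    - [[0,0,0],[0,0,0],0.6]

```text
time_s: 4.1
eef_pos: [0.4574, 0.05, 0.054]
ee_rot: [[0.998, 0.068, -0.004], [0.068, -0.998, -0.0], [-0.004, -0.0, -1.0]]
force: [-0.3, -0.4, 0.8]
gripper_width: 0.604
```

Request:
drive_tool:
  rows:
    - [[0,0,0],[0,0,0],0]
    - [[0,0,0],[0,0,0],0]
    - [[0,0,0],[0,0,0],0]
    - [[0,0,0],[0,0,0],0]
    - [[0,0,0],[0,0,0],0]
    - [[0,0,0],[0,0,0],0]
  grip_force: 30

```text
time_s: 4.6
eef_pos: [0.4597, 0.0505, 0.0556]
ee_rot: [[0.998, 0.07, 0.002], [0.07, -0.998, -0.001], [0.001, 0.001, -1.0]]
force: [-1.2, -2.2, 0.5]
gripper_width: 0.129
```

Run:
```python
import numpy as np
a=np.radians(np.linspace(10.5,125,21)); r=.12608/.03
for x,z in zip(-np.diff(np.cos(a))*r,-np.diff(np.sin(a))*r): print(f"[[{x:.2f}, 0, {z:.2f}], [0, 0, 0], 0],")
```

```text
[[0.10, 0, -0.41], [0, 0, 0], 0],
[[0.14, 0, -0.40], [0, 0, 0], 0],
[[0.18, 0, -0.38], [0, 0, 0], 0],
[[0.21, 0, -0.36], [0, 0, 0], 0],
[[0.25, 0, -0.34], [0, 0, 0], 0],
[[0.28, 0, -0.31], [0, 0, 0], 0],
[[0.31, 0, -0.28], [0, 0, 0], 0],
[[0.34, 0, -0.25], [0, 0, 0], 0],
[[0.36, 0, -0.22], [0, 0, 0], 0],
[[0.38, 0, -0.18], [0, 0, 0], 0],
[[0.40, 0, -0.14], [0, 0, 0], 0],
[[0.41, 0, -0.10], [0, 0, 0], 0],
[[0.42, 0, -0.06], [0, 0, 0], 0],
[[0.42, 0, -0.02], [0, 0, 0], 0],
[[0.42, 0, 0.03], [0, 0, 0], 0],
[[0.41, 0, 0.07], [0, 0, 0], 0],
[[0.41, 0, 0.11], [0, 0, 0], 0],
[[0.39, 0, 0.15], [0, 0, 0], 0],
[[0.38, 0, 0.19], [0, 0, 0], 0],
[[0.36, 0, 0.22], [0, 0, 0], 0],
```

Request:
drive_tool:
  rows:
    - [[0.1,0,-0.41],[0,0,0],0]
    - [[0.14,0,-0.4],[0,0,0],0]
    - [[0.18,0,-0.38],[0,0,0],0]
    - [[0.21,0,-0.36],[0,0,0],0]
    - [[0.25,0,-0.34],[0,0,0],0]
    - [[0.28,0,-0.31],[0,0,0],0]
    - [[0.31,0,-0.28],[0,0,0],0]
    - [[0.34,0,-0.25],[0,0,0],0]
    - [[0.36,0,-0.22],[0,0,0],0]
    - [[0.38,0,-0.18],[0,0,0],0]

```text
time_s: 5.43
eef_pos: [0.5267, 0.0557, 0.1519]
ee_rot: [[0.997, 0.07, -0.014], [0.07, -0.998, -0.003], [-0.014, 0.002, -1.0]]
force: [-19.8, -3.2, 33.6]
gripper_width: 0.123
```

Request:
drive_tool:
  rows:
    - [[-0.07,0,-0.15],[0,0,0],0]
    - [[0,0,0],[0,0,0],0]

```text
time_s: 5.6
eef_pos: [0.5333, 0.0562, 0.1553]
ee_rot: [[0.997, 0.071, 0.001], [0.071, -0.997, -0.0], [0.001, 0.0, -1.0]]
force: [-6.6, -0.5, 15.6]
gripper_width: 0.126
```

Run:
```python
from model import *
from cell import optics
c=optics.read_camera("top"); np.savez("pics/top1.npz",**c); crop(c,200,120,330,217,6,"pics/c4.png")
```

```text
(no output)
```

View pics/c4.png

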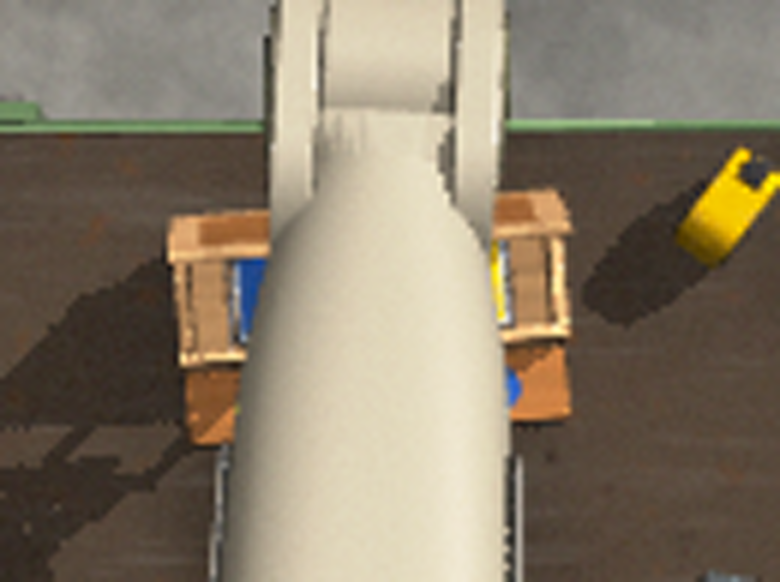

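Run:
```python
import numpy as np
a=np.radians(np.linspace(65,125,12)); r=.12608/.03
for x,z in zip(-np.diff(np.cos(a))*r,-np.diff(np.sin(a))*r): print(f"[[{x:.2f}, 0, {z:.2f}], [0, 0, 0], 0],")
```

```text
[[0.37, 0, -0.15], [0, 0, 0], 0],
[[0.38, 0, -0.12], [0, 0, 0], 0],
[[0.39, 0, -0.08], [0, 0, 0], 0],
[[0.40, 0, -0.04], [0, 0, 0], 0],
[[0.40, 0, -0.00], [0, 0, 0], 0],
[[0.40, 0, 0.03], [0, 0, 0], 0],
[[0.39, 0, 0.07], [0, 0, 0], 0],
[[0.38, 0, 0.11], [0, 0, 0], 0],
[[0.37, 0, 0.15], [0, 0, 0], 0],
[[0.36, 0, 0.18], [0, 0, 0], 0],
[[0.34, 0, 0.21], [0, 0, 0], 0],
```

Request:
drive_tool:
  rows:
    - [[0.34,0,-0.23],[0,0,0],0]
    - [[0.38,0,-0.12],[0,0,0],0]
    - [[0.39,0,-0.08],[0,0,0],0]
    - [[0.4,0,-0.04],[0,0,0],0]
    - [[0.4,0,0],[0,0,0],0]
    - [[0.4,0,0.03],[0,0,0],0]

```text
time_s: 6.15
eef_pos: [0.6022, 0.0612, 0.1665]
ee_rot: [[0.998, 0.071, -0.001], [0.071, -0.998, -0.0], [-0.001, -0.0, -1.0]]
force: [-2.7, -0.6, 2.4]
gripper_width: 0.128
```

Forces are small now. I'll continue past upright.

Request:
drive_tool:
  rows:
    - [[0.39,0,0.07],[0,0,0],0]
    - [[0.38,0,0.11],[0,0,0],0]
    - [[0.37,0,0.15],[0,0,0],0]
    - [[0.36,0,0.18],[0,0,0],0]
    - [[0.34,0,0.21],[0,0,0],0]
    - [[0,0,0],[0,0,0],0]
    - [[0,0,0],[0,0,0],0]

```text
time_s: 6.73
eef_pos: [0.6583, 0.0651, 0.1439]
ee_rot: [[0.997, 0.071, 0.0], [0.071, -0.997, 0.0], [0.0, -0.0, -1.0]]
force: [1.3, 1.1, -1.0]
gripper_width: 0.122
```

Request:
drive_tool:
  rows:
    - [[0,0,0],[0,0,0],0.45]
    - [[0,0,0],[0,0,0],0.45]
    - [[0,0,0],[0,0,0],0.45]
    - [[0,0,-0.3],[0,0,0],0.45]
    - [[0,0,-0.6],[0,0,0],0.45]
    - [[0,0,-0.9],[0,0,0],0.45]
    - [[0,0,-0.9],[0,0,0],0.45]
    - [[-1,0,0],[0,0,0],0.45]
    - [[-1,0,0],[0,0,0],0.45]
    - [[-1,0,0],[0,0,0],0.45]

```text
time_s: 7.57
eef_pos: [0.5675, 0.0583, 0.2274]
ee_rot: [[0.998, 0.07, 0.003], [0.07, -0.998, -0.0], [0.003, 0.0, -1.0]]
force: [-0.2, -0.4, 0.2]
gripper_width: 0.45
```

Request:
drive_tool:
  rows:
    - [[-1,0,0],[0,0,-1],0.6]
    - [[0,0.9,0],[0,0,-1],0.6]
    - [[0.09,0.9,0],[0,0,-1],0.6]
    - [[0.18,0.9,0],[0,0,-1],0.6]
    - [[0.3,0.9,0],[0,0,-1],0.6]
    - [[0.4,0.8,0],[0,0,-1],0.6]
    - [[0.5,0.8,0],[0,0,-1],0.6]
    - [[0,0,0],[0,0,0],0.6]

```text
time_s: 8.23
eef_pos: [0.6424, -0.0625, 0.2254]
ee_rot: [[0.693, 0.721, 0.003], [0.721, -0.693, -0.001], [0.001, 0.003, -1.0]]
force: [-0.1, -0.2, -0.6]
gripper_width: 0.601
```

Run:
```python
from model import *
from cell import optics
c=optics.read_camera("top"); np.savez("pics/top2.npz",**c); crop(c,215,120,315,195,8,"pics/c5.png")
```

```text
(no output)
```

View pics/c5.png

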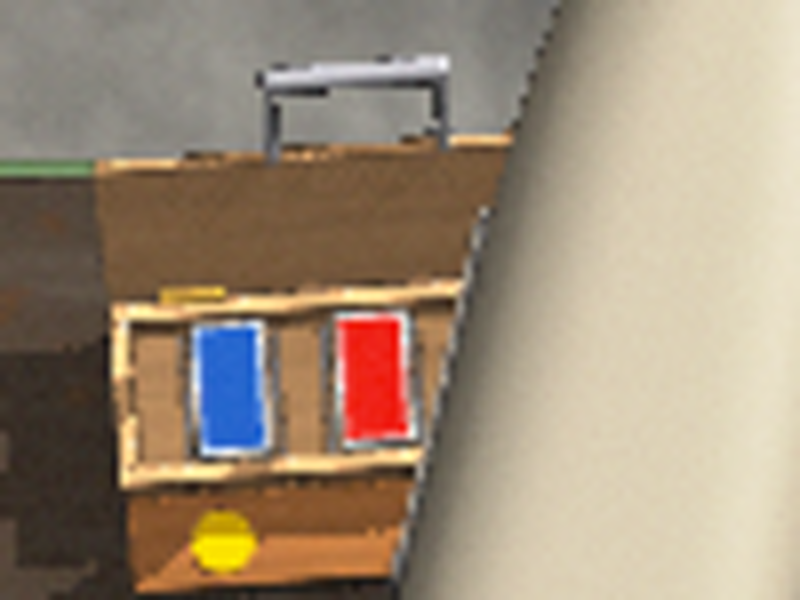

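Run:
```python
from model import *
c=dict(np.load("pics/top2.npz"))
P=lambda U,V,z: pt(c,(U+.5)/8-.5+215,(V+.5)/8-.5+120,z)
for q in [(374,378),(334,313),(409,311),(415,441),(340,447)]: print(P(*q,.048).round(4))
bar=P(355,75,.152); print("bar",bar, tr(np.linalg.inv(CASE),[bar]))
m=np.zeros((384,512),bool); X=cloud(c); im=c["img"].astype(int)
for nm,k in (("red",(im[...,0]>150)&(im[...,1]<70)&(im[...,2]<70)),("blue",(im[...,2]>150)&(im[...,0]<80))):
  k=k&(X[...,0]>.5)&(X[...,0]<.6)&(abs(X[...,1]-.06)<.12); v,u=np.nonzero(k); r=cv2.minAreaRect(np.c_[u,v].astype(np.float32)); print(nm,len(u),pt(c,u.mean(),v.mean(),.048).round(4),pt(c,*r[0],.048).round(4),r)
```

```text
[0.5417 0.058  0.048 ]
[0.572  0.0764 0.048 ]
[0.5729 0.0419 0.048 ]
[0.5125 0.0393 0.048 ]
[0.5097 0.0737 0.048 ]
bar [0.65789705 0.06676307 0.152     ] [[0.11626273 0.00095302 0.152     ]]
red 97 [0.5429 0.0588 0.048 ] [0.5418 0.0588 0.048 ] ((261.0999755859375, 166.79998779296875), (14.035460472106934, 6.82598876953125), 85.60128784179688)
blue 101 [0.5373 0.1245 0.048 ] [0.5372 0.1247 0.048 ] ((243.17242431640625, 168.06898498535156), (14.28382396697998, 6.80972957611084), 85.2363510131836)
```

Request:
drive_tool:
  rows:
    - [[0,0,0],[0,0,-1],0.6]
    - [[0,0,0],[0,0,-1],0.6]
    - [[0,0,0],[0,0,-1],0.6]
    - [[0,0,0],[0,0,-1],0.6]
    - [[0,0,0],[0,0,-1],0.6]
    - [[0,0,0],[0,0,-1],0.6]
    - [[0,0,0],[0,0,-1],0.6]
    - [[0,0,0],[0,0,-1],0.6]
    - [[0,0,0],[0,0,0],0.6]

```text
time_s: 9.03
eef_pos: [0.6378, -0.0592, 0.227]
ee_rot: [[-0.072, 0.997, 0.0], [0.997, 0.072, -0.0], [-0.0, 0.0, -1.0]]
force: [0.4, -1.1, 0.1]
gripper_width: 0.6
```

Request:
drive_tool:
  rows:
    - [[0.85,-0.61,0],[0,0,0],0.6]
    - [[0.85,-0.61,0],[0,0,0],0.6]
    - [[0.85,-0.61,0],[0,0,0],0.6]
    - [[0.85,-0.61,0],[0,0,0],0.6]
    - [[0.85,-0.61,0],[0,0,0],0.6]
    - [[0,0,0],[0,0,0],0.6]
    - [[0,0,0],[0,0,0],0.6]

```text
time_s: 9.62
eef_pos: [0.5371, 0.0622, 0.2271]
ee_rot: [[-0.07, 0.998, 0.001], [0.998, 0.07, -0.0], [-0.0, 0.001, -1.0]]
force: [1.1, 0.4, 0.7]
gripper_width: 0.596
```

Request:
drive_tool:
  rows:
    - [[-0.13,0.15,0.9],[0,0,0],0.6]
    - [[0,0,0.9],[0,0,0],0.6]
    - [[0,0,0.9],[0,0,0],0.6]
    - [[0,0,0.9],[0,0,0],0.6]
    - [[0,0,0.9],[0,0,0],0.6]
    - [[0,0,0.5],[0,0,0],0.6]
    - [[0,0,0],[0,0,0],0.6]
    - [[0,0,0],[0,0,0],0.6]

```text
time_s: 10.28
eef_pos: [0.543, 0.0565, 0.0754]
ee_rot: [[-0.068, 0.998, -0.002], [0.998, 0.068, -0.0], [-0.0, -0.002, -1.0]]
force: [0.7, 0.5, 0.3]
gripper_width: 0.601
```

Request:
drive_tool:
  rows:
    - [[0.06,-0.04,0.6],[0,0,0],0.6]
    - [[0,0,0.6],[0,0,0],0.6]
    - [[0,0,0.5],[0,0,0],0.6]
    - [[0,0,0.35],[0,0,0],0.6]
    - [[0,0,0],[0,0,0],0.6]
    - [[0,0,0],[0,0,0],0.6]

```text
time_s: 10.78
eef_pos: [0.5425, 0.0587, 0.0152]
ee_rot: [[-0.07, 0.998, 0.001], [0.998, 0.07, -0.0], [-0.0, 0.001, -1.0]]
force: [-0.5, -0.2, 0.1]
gripper_width: 0.6
```

Request:
drive_tool:
  rows:
    - [[0,0,0],[0,0,0],0.3]
    - [[0,0,0],[0,0,0],0.3]
    - [[0,0,0],[0,0,0],0.3]
    - [[0,0,0],[0,0,0],0.3]
    - [[0,0,0],[0,0,0],0.3]
  grip_force: 40

```text
time_s: 11.2
eef_pos: [0.5433, 0.0591, 0.016]
ee_rot: [[-0.071, 0.998, 0.003], [0.998, 0.071, 0.0], [-0.0, 0.003, -1.0]]
force: [0.2, 1.4, 6.3]
gripper_width: 0.386
```

Request:
drive_tool:
  rows:
    - [[0,0,0],[0,0,0],0]
    - [[0,0,0],[0,0,0],0]
    - [[0,0,-0.3],[0,0,0],0]
    - [[0,0,-0.5],[0,0,0],0]
    - [[0,0,-0.7],[0,0,0],0]
    - [[0,0,-0.8],[0,0,0],0]
    - [[0,0,-0.8],[0,0,0],0]
    - [[0,0,-0.8],[0,0,0],0]

```text
time_s: 11.87
eef_pos: [0.541, 0.0589, 0.1326]
ee_rot: [[-0.07, 0.998, -0.001], [0.998, 0.07, -0.0], [-0.0, -0.001, -1.0]]
force: [0.7, 0.9, -3.1]
gripper_width: 0.394
```

Run:
```python
from model import *
c=dict(np.load("pics/top0.npz")); X=cloud(c)
im=c["img"]
# obstacle map around setdown
for x in np.arange(.40,.58,.02):
  print(round(x,2),[int(round(X[tuple(np.round(px(c,np.array([x,y,0]))[::-1]).astype(int))][2]*1000)) for y in np.arange(-.04,-.27,-.02)])
```

```text
0.4 [-1, 6, 3, -7, 6, -3, 1, 3, 1, 0, 4, -6]
0.42 [3, 3, 2, 1, 8, 5, -1, -2, -2, 4, 4, 1]
0.44 [-2, -3, 3, 12, -1, 0, -4, 2, 0, 1, -1, 7]
0.46 [0, 3, 0, 7, 4, 2, -3, -3, -1, 7, 3, 7]
0.48 [1766, 11, 0, 0, 10, -2, -1, 2, 2, 3, 2, 3]
0.5 [18, 6, 1, -2, 3, 1, -1, -2, 0, -6, 4, -5]
0.52 [67, 51, 10, 3, -1, 3, -1, 13, 4, -1, 7, 0]
0.54 [67, 67, 1, -1, -1, 0, -2, 3, 8, 0, 4, 3]
0.56 [72, 70, 2, 7, 3, 5, 27, -8, 15, -1, 2, 4]
```

Request:
drive_tool:
  rows:
    - [[-0.5,-0.2,0],[0,0,0],0]
    - [[-0.85,-0.38,0],[0,0,0],0]
    - [[-0.9,-0.4,0],[0,0,0],0]
    - [[-0.9,-0.4,0],[0,0,0],0]
    - [[-0.9,-0.4,0],[0,0,0],0]
    - [[-0.9,-0.4,0],[0,0,0],0]
    - [[-0.9,-0.4,0],[0,0,0],0]
    - [[-0.85,-0.38,0],[0,0,0],0]
    - [[-0.56,-0.26,0],[0,0,0],0]
    - [[0,0,0],[0,0,0],0]

```text
time_s: 12.7
eef_pos: [0.4595, -0.168, 0.1317]
ee_rot: [[-0.066, 0.998, -0.001], [0.998, 0.066, -0.001], [-0.001, -0.001, -1.0]]
force: [1.2, -0.4, -2.5]
gripper_width: 0.393
```

Request:
drive_tool:
  rows:
    - [[0,0,0.7],[0,0,0],0]
    - [[0,0,0.9],[0,0,0],0]
    - [[0,0,0.9],[0,0,0],0]
    - [[0,0,0.7],[0,0,0],0]
    - [[0,0,0.5],[0,0,0],0]
    - [[0,0,0],[0,0,0],0]
    - [[0,0,0],[0,0,0],0]

```text
time_s: 13.28
eef_pos: [0.46, -0.1641, 0.02]
ee_rot: [[-0.071, 0.997, -0.002], [0.997, 0.071, 0.001], [0.001, -0.002, -1.0]]
force: [-0.2, 0.4, -1.7]
gripper_width: 0.396
```

Request:
drive_tool:
  rows:
    - [[0,0,0.13],[0,0,0],0]
    - [[0,0,0.1],[0,0,0],0]
    - [[0,0,0.07],[0,0,0],0]
    - [[0,0,0.03],[0,0,0],0]
    - [[0,0,0],[0,0,0],0]

```text
time_s: 13.7
eef_pos: [0.4609, -0.1651, 0.0107]
ee_rot: [[-0.07, 0.998, 0.0], [0.998, 0.07, -0.0], [-0.0, 0.0, -1.0]]
force: [0.7, 0.5, -2.9]
gripper_width: 0.39
```

Request:
drive_tool:
  rows:
    - [[0,0,0.05],[0,0,0],0]
    - [[0,0,0.05],[0,0,0],0]
    - [[0,0,0],[0,0,0],0]

```text
time_s: 13.95
eef_pos: [0.4611, -0.1653, 0.0099]
ee_rot: [[-0.07, 0.998, 0.001], [0.998, 0.07, -0.001], [-0.001, 0.001, -1.0]]
force: [-7.3, 3.1, 19.8]
gripper_width: 0.393
```

Request:
drive_tool:
  rows:
    - [[0,0,-0.04],[0,0,0],0.6]
    - [[0,0,0],[0,0,0],0.6]
    - [[0,0,0],[0,0,0],0.6]
    - [[0,0,-0.3],[0,0,0],0.6]
    - [[0,0,-0.7],[0,0,0],0.6]
    - [[0,0,-0.9],[0,0,0],0.6]
    - [[0,0,-0.9],[0,0,0],0.6]
    - [[0,0,-0.9],[0,0,0],0.8]

```text
time_s: 14.62
eef_pos: [0.4605, -0.1649, 0.1211]
ee_rot: [[-0.07, 0.998, -0.001], [0.998, 0.07, 0.0], [0.0, -0.0, -1.0]]
force: [0.7, -0.1, -0.0]
gripper_width: 0.722
```

Request:
drive_tool:
  rows:
    - [[0,0,0],[0,0,1],0.95]
    - [[0,0,0],[0,0,1],0.95]
    - [[0,0,0],[0,0,1],0.95]
    - [[0,0,0],[0,0,1],0.95]
    - [[0,0,0],[0,0,1],0.95]
    - [[0,0,0],[0,0,1],0.95]
    - [[0,0,0],[0,0,1],0.95]
    - [[0,0,0],[0,0,1],0.95]
    - [[0,0,0],[0,0,1],0.95]
    - [[0,0,0],[0,0,1],0.95]

```text
time_s: 15.45
eef_pos: [0.4608, -0.1651, 0.1201]
ee_rot: [[0.832, 0.555, -0.0], [0.555, -0.832, -0.0], [-0.0, 0.0, -1.0]]
force: [-0.1, 0.3, 0.1]
gripper_width: 0.951
```

Request:
drive_tool:
  rows:
    - [[0,-1,0],[0,0,1],0.95]
    - [[0,-1,0],[0,0,1],0.95]
    - [[0,-1,0],[0,0,1],0.95]
    - [[0,-1,0],[0,0,1],0.95]
    - [[0,-1,0],[0,0,1],0.95]
    - [[0,0,0],[0,0,0],0.95]

```text
time_s: 15.95
eef_pos: [0.4028, -0.0237, 0.1198]
ee_rot: [[0.998, 0.07, -0.002], [0.07, -0.998, 0.002], [-0.002, -0.002, -1.0]]
force: [-0.8, -0.5, 0.5]
gripper_width: 0.95
```

Run:
```python
from model import *
from cell import optics
c=optics.read_camera("top"); np.savez("pics/top3.npz",**c); crop(c,220,120,400,250,4.4,"pics/c6.png")
```

```text
(no output)
```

View pics/c6.png

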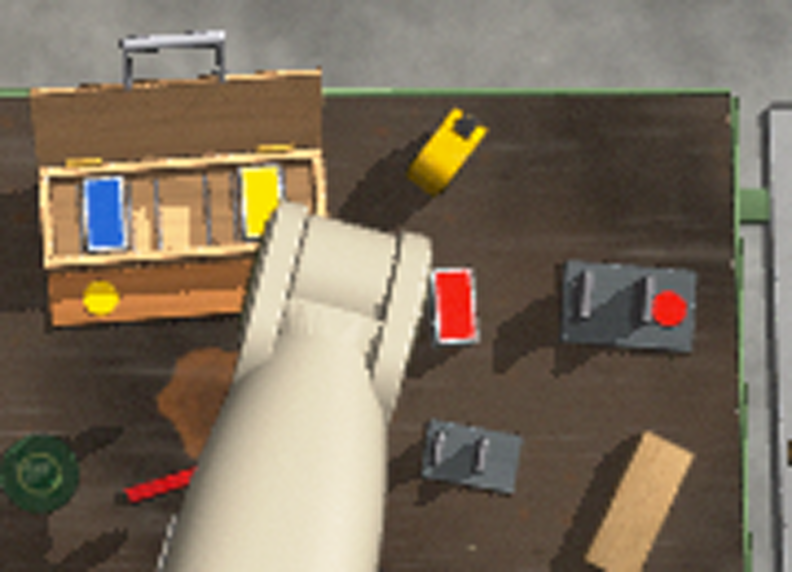

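The red block stands alone on the table at about (456,305) in the crop. Blue (105,213) and yellow (262,202) are still in their pockets and the lid is back. Now I measure the red block precisely.

```bash
python3 - <<'E'
from model import *
c=dict(np.load("pics/top3.npz")); crop(c,305,170,385,215,10,"pics/c7.png")
im=c["img"].astype(int); k=(im[...,0]>130)&(im[...,1]<80)&(im[...,2]<80); k[:, :305]=0;k[:,340:]=0;k[:170]=0;k[215:]=0
v,u=np.nonzero(k);r=cv2.minAreaRect(np.c_[u,v].astype(np.float32));print(r,pt(c,u.mean(),v.mean(),.042).round(4),pt(c,*r[0],.042).round(4))
B=np.array([pt(c,*p,.042)[:2] for p in cv2.boxPoints(r)]);print(B.round(4))
E
python3 ov.py pics/top3.npz 2.17 pics/ov3.png pics/ov4.png
```

```text
((322.5, 189.0), (14.0, 7.0), 90.0) [ 0.4604 -0.1671  0.042 ] [ 0.4601 -0.1661  0.042 ]
[[ 0.486  -0.1536]
 [ 0.486  -0.1793]
 [ 0.4343 -0.1785]
 [ 0.4344 -0.1529]]
```

View pics/c7.png

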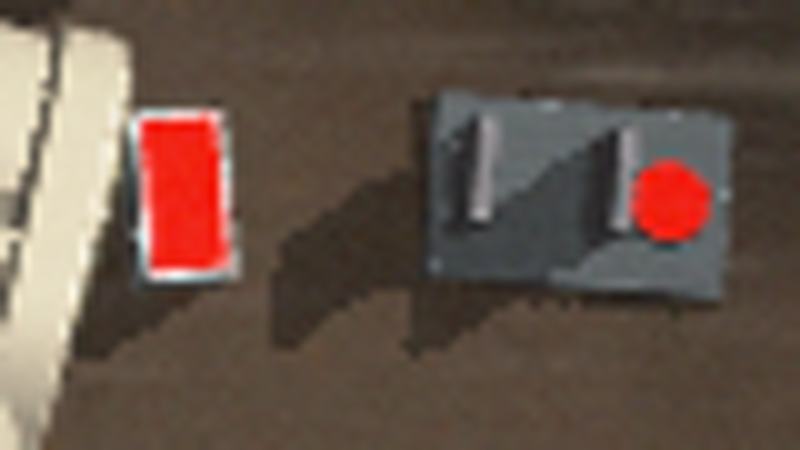

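View pics/ov4.png

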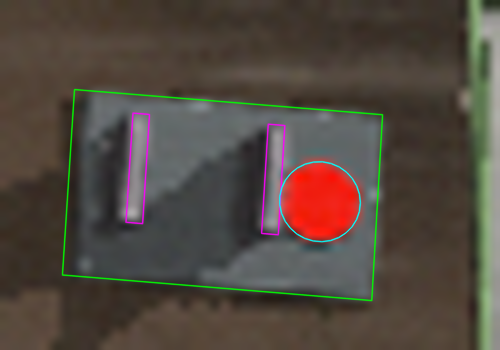

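Request:
drive_tool:
  rows:
    - [[0.27,0.8,0],[0,0,0],0.95]
    - [[0.27,0.8,0],[0,0,0],0.95]
    - [[0.27,0.8,0],[0,0,0],0.95]
    - [[0.27,0.8,0],[0,0,0],0.95]
    - [[0.27,0.8,0],[0,0,0],0.95]
    - [[0.25,0.8,0],[0,0,0],0.95]
    - [[0,0,0],[0,0,0],0.95]
    - [[0,0,0],[0,0,0],0.95]

```text
time_s: 16.67
eef_pos: [0.4637, -0.17, 0.1197]
ee_rot: [[0.998, 0.069, 0.0], [0.069, -0.998, -0.0], [0.0, 0.0, -1.0]]
force: [0.1, 0.5, 0.3]
gripper_width: 0.95
```

Request:
drive_tool:
  rows:
    - [[-0.08,-0.15,0.5],[0,0,0],0.95]
    - [[0,0,0.7],[0,0,0],0.95]
    - [[0,0,0.7],[0,0,0],0.95]
    - [[0,0,0.7],[0,0,0],0.95]
    - [[0,0,0.6],[0,0,0],0.95]
    - [[0,0,0.42],[0,0,0],0.95]
    - [[0,0,0],[0,0,0],0.95]
    - [[0,0,0],[0,0,0],0.95]

```text
time_s: 17.33
eef_pos: [0.4595, -0.1628, 0.0108]
ee_rot: [[0.997, 0.071, -0.002], [0.071, -0.997, 0.001], [-0.002, -0.001, -1.0]]
force: [0.2, 0.2, -0.1]
gripper_width: 0.947
```

Request:
drive_tool:
  rows:
    - [[0.03,0.06,0],[0,0,0],0.95]
    - [[0,0,0],[0,0,0],0.95]
    - [[0,0,0],[0,0,0],0.95]

```text
time_s: 17.58
eef_pos: [0.4625, -0.1658, 0.0122]
ee_rot: [[0.998, 0.071, 0.002], [0.071, -0.998, -0.001], [0.002, 0.001, -1.0]]
force: [-0.1, -0.1, -1.0]
gripper_width: 0.949
```

Request:
drive_tool:
  rows:
    - [[0,0,0],[0,0,0],0.65]
    - [[0,0,0],[0,0,0],0.65]
    - [[0,0,0],[0,0,0],0.65]
    - [[0,0,0],[0,0,0],0.5]
    - [[0,0,0],[0,0,0],0.5]
    - [[0,0,0],[0,0,0],0.5]
  grip_force: 45

```text
time_s: 18.08
eef_pos: [0.4617, -0.1655, 0.0119]
ee_rot: [[0.998, 0.07, 0.001], [0.07, -0.998, -0.001], [0.001, 0.001, -1.0]]
force: [-1.9, 0.2, 5.3]
gripper_width: 0.716
```

Request:
drive_tool:
  rows:
    - [[0,0,-0.3],[0,0,0],0.5]
    - [[0,0,-0.5],[0,0,0],0.5]
    - [[0,0,-0.7],[0,0,0.5],0.5]
    - [[0,0,-0.8],[0,0,0.5],0.5]
    - [[0,0,-0.7],[0,0,0.48],0.5]
    - [[0,0,-0.5],[0,0,0],0.5]
    - [[0,0,0],[0,0,0],0.5]
    - [[0,0,0],[0,0,0],0.5]

```text
time_s: 18.75
eef_pos: [0.462, -0.1654, 0.1168]
ee_rot: [[0.996, -0.084, 0.002], [-0.084, -0.996, -0.001], [0.002, 0.001, -1.0]]
force: [0.7, 0.1, -2.8]
gripper_width: 0.717
```

Request:
drive_tool:
  rows:
    - [[0.09,0.5,0],[0,0,0],0.5]
    - [[0.09,0.85,0],[0,0,0],0.5]
    - [[0.09,0.9,0],[0,0,0],0.5]
    - [[0.09,0.9,0],[0,0,0],0.5]
    - [[0.08,0.8,0],[0,0,0],0.5]
    - [[0.08,0.46,0],[0,0,0],0.5]
    - [[0,0,0],[0,0,0],0.5]
    - [[0,0,0],[0,0,0],0.5]

```text
time_s: 19.42
eef_pos: [0.4651, -0.298, 0.1147]
ee_rot: [[0.996, -0.086, -0.002], [-0.086, -0.996, 0.002], [-0.002, -0.002, -1.0]]
force: [0.6, 1.3, -2.7]
gripper_width: 0.713
```

Run:
```python
from model import *
from cell import optics,readout
s=readout.read_state(); print(s["eef_pos"],s["ee_rot"][:,0])
c=optics.read_camera("top"); np.savez("pics/top4.npz",**c); crop(c,310,150,390,215,8,"pics/c8.png")
c=optics.read_camera("scene"); cv2.imwrite("pics/s4.png",c["img"][:,:,::-1])
```

```text
[ 0.46506725 -0.29796598  0.11466318] [ 0.99633411 -0.08552169 -0.0020926 ]
```

View pics/c8.png

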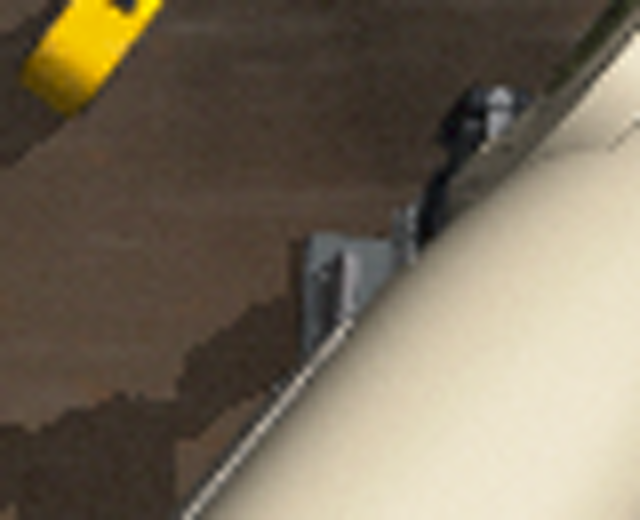

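The arm hides the rack from above, so I lower in steps and watch the force.

Request:
drive_tool:
  rows:
    - [[0,0,0.4],[0,0,0],0.5]
    - [[0,0,0.5],[0,0,0],0.5]
    - [[0,0,0.3],[0,0,0],0.5]
    - [[0,0,0],[0,0,0],0.5]
    - [[0,0,0],[0,0,0],0.5]
    - [[0,0,0],[0,0,0],0.5]

```text
time_s: 20.02
eef_pos: [0.4662, -0.2981, 0.0807]
ee_rot: [[0.996, -0.084, 0.0], [-0.084, -0.996, -0.0], [0.0, 0.0, -1.0]]
force: [-0.1, -0.4, -2.4]
gripper_width: 0.715
```

Request:
drive_tool:
  rows:
    - [[0,0.02,0.2],[0,0,0],0.5]
    - [[0,0,0.2],[0,0,0],0.5]
    - [[0,0,0.2],[0,0,0],0.5]
    - [[0,0,0.1],[0,0,0],0.5]
    - [[0,0,0],[0,0,0],0.5]

```text
time_s: 20.43
eef_pos: [0.4651, -0.2984, 0.0579]
ee_rot: [[0.996, -0.085, -0.002], [-0.084, -0.996, 0.001], [-0.002, -0.001, -1.0]]
force: [-0.8, -0.1, -2.5]
gripper_width: 0.718
```

The block's underside is below the wall tops with no contact force. I keep going down.

Request:
drive_tool:
  rows:
    - [[0,0,0.2],[0,0,0],0.5]
    - [[0,0,0.25],[0,0,0],0.5]
    - [[0,0,0.25],[0,0,0],0.5]
    - [[0,0,0.2],[0,0,0],0.5]
    - [[0,0,0.15],[0,0,0],0.5]
    - [[0,0,0],[0,0,0],0.5]
    - [[0,0,0],[0,0,0],0.5]

```text
time_s: 21.02
eef_pos: [0.4656, -0.2987, 0.0271]
ee_rot: [[0.996, -0.084, -0.001], [-0.084, -0.996, 0.001], [-0.001, -0.0, -1.0]]
force: [-1.2, -0.6, -1.8]
gripper_width: 0.718
```

Request:
drive_tool:
  rows:
    - [[0,0,0.08],[0,0,0],0.5]
    - [[0,0,0.07],[0,0,0],0.5]
    - [[0,0,0.05],[0,0,0],0.5]
    - [[0,0,0.02],[0,0,0],0.5]
    - [[0,0,0],[0,0,0],0.5]
    - [[0,0,0],[0,0,0],0.5]

```text
time_s: 21.52
eef_pos: [0.4659, -0.299, 0.0211]
ee_rot: [[0.996, -0.084, 0.0], [-0.084, -0.996, -0.0], [0.0, 0.0, -1.0]]
force: [-0.3, 0.4, -1.7]
gripper_width: 0.718
```

Request:
drive_tool:
  rows:
    - [[0,0,0.04],[0,0,0],0.5]
    - [[0,0,0.03],[0,0,0],0.5]
    - [[0,0,0],[0,0,0],0.5]
    - [[0,0,0],[0,0,0],0.5]

```text
time_s: 21.85
eef_pos: [0.4661, -0.2992, 0.0199]
ee_rot: [[0.996, -0.084, 0.001], [-0.084, -0.996, -0.001], [0.001, 0.001, -1.0]]
force: [-1.3, 1.0, 5.5]
gripper_width: 0.717
```

The block touched down at the expected height, so I release and withdraw.

Request:
drive_tool:
  rows:
    - [[0,0,0],[0,0,0],0.8]
    - [[0,0,0],[0,0,0],0.9]
    - [[0,0,0],[0,0,0],0.92]
    - [[0,0,0],[0,0,0],0.92]
    - [[0,0,-0.2],[0,0,0],0.92]
    - [[0,0,-0.5],[0,0,0],0.92]
    - [[0,0,-0.8],[0,0,0],0.92]
    - [[0,0,-1],[0,0,0],0.92]
    - [[0,0,-1],[0,0,0],0.92]
    - [[0,0,-1],[0,0,0],0.92]

```text
time_s: 22.68
eef_pos: [0.4656, -0.2987, 0.1555]
ee_rot: [[0.996, -0.084, -0.0], [-0.084, -0.996, 0.0], [-0.0, -0.0, -1.0]]
force: [0.3, 0.0, 0.1]
gripper_width: 0.922
```

Request:
drive_tool:
  rows:
    - [[0,-1,0],[0,0,0],0.92]
    - [[0,-1,0],[0,0,0],0.92]
    - [[0,-1,0],[0,0,0],0.92]
    - [[0,-1,0],[0,0,0],0.92]
    - [[0,-1,0],[0,0,0],0.92]
    - [[0,-1,0],[0,0,0],0.92]
    - [[-0.3,-0.8,-0.5],[0,0,0],0.92]
    - [[-0.3,-0.5,-0.5],[0,0,0],0.92]
    - [[0,0,0],[0,0,0],0.92]
    - [[0,0,0],[0,0,0],0.92]

```text
time_s: 23.52
eef_pos: [0.467, -0.0788, 0.185]
ee_rot: [[0.997, -0.083, 0.003], [-0.083, -0.997, -0.001], [0.003, 0.001, -1.0]]
force: [0.9, -0.5, 0.3]
gripper_width: 0.919
```

Run:
```python
from model import *
from cell import optics,readout
s=readout.read_state(); print(s["time_s"],s["eef_pos"],s["force"])
c=optics.read_camera("top"); np.savez("pics/top5.npz",**c); crop(c,220,120,400,250,4.4,"pics/c9.png"); 
im=c["img"].astype(int); k=(im[...,0]>130)&(im[...,1]<80)&(im[...,2]<80); k[:, :350]=0;k[:,366]=0;k[:175]=0;k[210:]=0
n,l,st,ce=cv2.connectedComponentsWithStats(k.astype(np.uint8)); print(st,ce)
for q in ce[1:]: print(tr(np.linalg.inv(RACK),[pt(c,*q,.05)]).round(4))
for nm,k in (("yellow",(im[...,0]>150)&(im[...,1]>140)&(im[...,2]<80)),("blue",(im[...,2]>150)&(im[...,0]<80))):
  k=k.astype(np.uint8); k[:,:220]=0;k[:,300:]=0
  n,l,st,ce=cv2.connectedComponentsWithStats(k)
  for a,q in zip(st[1:],ce[1:]):
    if a[4]>20: print(nm,a[4],pt(c,*q,.048).round(4))
crop(c,340,165,390,205,14,"pics/c10.png")
```

```text
23.5167 [ 0.46698961 -0.07884352  0.18503538] [ 0.8752976  -0.49251062  0.26660355]
[[     0      0    512    384 196452]
 [   356    180      8     15    106]
 [   368    186      8      8     50]] [[255.41410115 191.50290147]
 [359.96226415 187.01886792]
 [371.54       189.6       ]]
[[ 0.0009 -0.0018  0.05  ]]
[[-0.0051 -0.0442  0.05  ]]
yellow 100 [ 0.5466 -0.0077  0.048 ]
yellow 47 [0.4652 0.1271 0.048 ]
blue 101 [0.5373 0.1245 0.048 ]
blue 28 [ 0.4732 -0.0194  0.048 ]
```

View pics/c9.png

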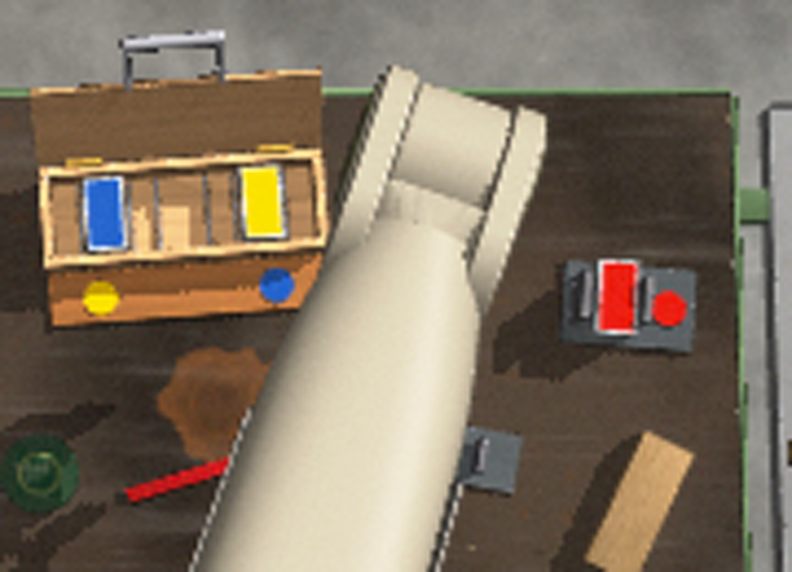

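View pics/c10.png

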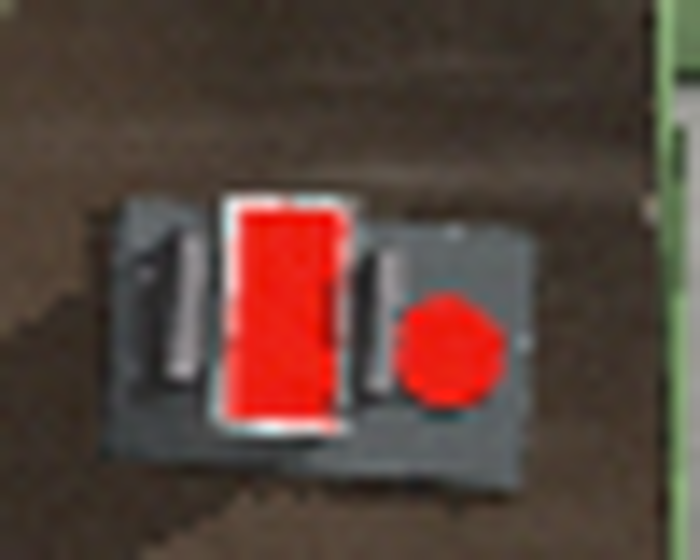

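Red stands between the rack walls, about 1 mm off centre along the lane and 2 mm across it. The lid is back, and blue and yellow are unmoved. One check of block heights by depth, then I hand in.

Run:
```python
from model import *
from cell import optics,order,readout
c=dict(np.load("pics/top5.npz"));X=cloud(c)
print("red top z",np.median(X[182:193,358:362,2]), "ends",np.median(X[181:185,358:363,2]),np.median(X[189:194,358:363,2]))
print(readout.read_state()["force"]); print(order.hand_in())
```

```text
red top z 0.051575772180909564 ends 0.052730045237185504 0.051642962597157525
[ 0.70369736  0.55280042 -0.30004055]
the job is handed in; nothing more can be done
None
```

I moved the red block from the case's middle pocket to the return rack and handed the job in at about 23.5 s of the 61 s allowed. No verdict was reported.

- **Lid:** I swung it to about 2.17 rad, and it stayed there after I let go. The wrist force reached about 39 N partway through, because I had taken the starting lid angle slightly too large. I corrected the path and the force fell to a few newtons.
- **Which block:** the ledge discs are yellow and blue and the rack's disc is red, so red was the block that did not belong.
- **Move:** I took it out across its width, stood it on the bare table and let go. I then took it by its ends and lowered it between the rack walls until it touched the plate with about 5 N.
- **Last checks:**
  - The red block is about 1 mm off along the lane and 2 mm off across it.
  - Its top measured 52 mm above the table where 50 mm is expected. The two ends differ by 1 mm, so it is upright within the camera's noise.
  - The blue block measured the same position as when the lid was first opened. The yellow block was partly hidden then, so I have no earlier measurement for it, but it sits in its pocket where expected.
  - The arm touches nothing.
  - Every bystander in the final close-up looks undisturbed. The fence, mitre and masking tape were outside that picture, and the arm never went near them.

No check failed or disagreed beyond 1–2 mm.

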